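# Refit the control knob of a table cooker and hold it pressed in

### The job

The control knob of the small one-plate table cooker has come off and lies on the front of the gas stove. Turn the cooker's clamp knob a quarter turn anticlockwise to free the guard, slide the guard fully to the left off the shaft, then take the loose knob, turn it so that the flat in its bore matches the flat of the shaft, push it fully home on the shaft and press it, shaft and all, down against the spring to the stop. Finish while still holding the knob pressed down; leave the bowl, the spice jar and the shaker where they stand.

Things in the scene. Friction and masses are not known exactly. Their poses are not given: they have to be found in the camera images.
- knob: loose black knob, bore down on the gas stove's flat front (z = -0.008); origin: centre of its underside = bore mouth. Skirt 44 mm across, 5 thick; grip bar 40 long (x), 22 wide (y), 5 to 40 mm up; pointed nose at +x to 30 mm from the axis, 5 to 26 up. Blind D-bore below: 14 mm across, 16 deep, flat 4 mm from the axis on the -x side (opposite the nose), 1.5 chamfer. 45 g
- knob_grip (a point): the place to grip the knob: on its axis, 28 mm above its underside; axes as knob (close the fingers along y, on the 22 mm width). A thin bright metal line, 15 mm long, is let into the bar's top on the nose (+x) half
- shaft_top (a point): top end of the upright brass D-shaft, on its axis, at the right end of the cooker's control strip; z up, the shaft's flat faces -x of this point. 12 mm across, flat 3 mm from the axis, chamfer 1.2, 24 mm tall above the deck. Knob fully home: its underside 16 mm below this point, its x along this point's x
- spindle (a joint): how far the shaft is pressed in, m: 0 out, 0.006 at its stop; spring of 3 N at the start and 9 N at the stop
- tap (a joint): turn of the shaft about its axis, rad, anticlockwise seen from above; starts anywhere between -0.6 and 0.6, has stiff friction (0.08 N m) and need not be turned
- guard_fin (a point): on the black fin of the steel guard, 4 mm below the fin's top. Fin 36 mm long (x), 9 thick (y), rising 26 mm above the hood (46 x 46 mm, top 30 mm above the deck). The guard slides open along this point's +y (left). At the start the hood covers the shaft
- guard (a joint): how far the guard is slid open, m: 0 over the shaft, 0.08 fully open; friction about 1.5 N. The clamp knob's cam blocks it after 6 mm until the clamp is turned to 1.3 or more
- clamp_grip (a point): the place to grip the clamp knob: on its vertical axis, 31 mm above the deck. A black grip bar 40 mm long (along x), 12 mm wide (along y), from 9 to 37 mm above the deck, on a small round base of 26 mm diameter, in the slot of the guard's flat tail, 125 mm left of the shaft
- clamp (a joint): turn of the clamp knob, rad, anticlockwise seen from above: 0 locked (bar across the slot), 1.57 free, at its stop (bar along the slot); starts between 0 and 0.25
- cooker: fixed one-plate table cooker, 200 x 280 mm; origin under its centre, x away from the front, y to its left. Deck 55 mm above the worktop; a round hot plate of 120 mm diameter behind the control strip, its top 12 mm higher
- brown_bowl: bystander: brown bowl of 88 mm diameter, 40 mm high, standing on the hot plate; origin under its centre
- spice_3: bystander: spice jar 42 x 42 x 96 mm on the front of the gas stove; origin under its centre
- shaker_2: bystander: spice shaker 26 mm across, 86 mm high, on the front of the gas stove; origin under its centre
Not all that is in view belongs to the job. Several things have the shape of the knob; the one meant has the colours described above.

How it is judged:
By the outcome, as a careful person would: the job done as asked, in the order asked, and still so for the second after the job is handed in, while the arm keeps its last pose, push and grip.
It also fails if it takes over 61 s, if anything falls off the work surface, if the arm or the gripper's body presses on something with over 40 N, if the wrist force passes 120 N, or if a joint passes its speed limit or range.

### The arm

A 7-joint arm with a two-finger parallel gripper is mounted at the origin on a cart in front of the work surface, level with it; the furniture and walls round the work are solid. World frame = base frame: x ahead of the robot, y to its left, z up, the work surface at z = 0. Lengths are in m, angles in rad, forces in N, time in s.
With the tool pointing down it reaches from about 0.4 to 0.875 m from the base axis. Payload 4.4 kg.
Tool frame: the origin (TCP) lies at the very end of the fingers, on their centre line; the grasp point (between the pads) lies 19 mm behind it; z points along the fingers, y is the line along which they close (so a half turn about z gives the same grasp; the last joint's range is limited). The gripper opens to 85 mm and grips with 20 to 120 N. Pads are 22 mm wide; open, the fingers measure 114 mm over their backs; the gripper's body (76 mm by 85 mm) begins 54 mm behind the grasp point. The pads swing forward as they close: fully open they stand 13 mm farther back than shut.
Start: joints at [1.132, 0.628, 0.038, 1.517, -0.027, 0.996, -0.02], TCP at [0.237, -0.605, 0.231] pointing down, gripper open.
Joint ranges: [-3.06, 3.06], [-0.37, 2.12], [-1.25, 1.32], [0.18, 2.47], [-1.1, 4.24], [0.23, 1.98], [-2.94, 2.94]. Speed limits (rad/s): [2.57, 2.57, 3.14, 3.14, 3.14, 3.14, 3.14].

### API

Orientations are given as a unit quaternion [w, x, y, z].
In Python, from cell import readout, optics, order gives the robot as it stands.
- The arm moves only by the tool move_arm, never from a script. Its argument "steps" is a list of rows, each a list of 7 numbers: the opening in per cent of the stroke, from 0 (shut) to 100 (fully open), then the shift along the tool's x, y, z in cm, then the turn, a rotation vector about the tool's x, y, z in degrees. In form: [[grip, tx, ty, tz, wx, wy, wz], ...]. A call has 1 to 20 rows; each row is the pose to reach, as a shift and turn from the pose commanded when the call began, along the tool's axes at that moment; what a row does not reach only later rows make up. A row lasts 1/8 s, in which the tool goes at most 62.5 mm and 10.7 degrees, less where a joint would pass 70% of its speed; a pose out of reach is approached as far as the arm can. A call with a gripper value outside its range is refused whole. The fingers move at their own pace and stop on an object; the grip force is fixed at half the most. Time passes only in rows, so rows that repeat a pose let the fingers close. It gives the time, the measured TCP pose, the force, the opening and the grip force at its end, in the units of the state.
- readout.state(): the state, without advancing time (a new reading comes with each control period).
- optics.capture(name): name is "scene" or "side" or "wrist"; returns a dict with "image" (420x560x3 uint8, red, green, blue), "mtx" (3x3 intrinsics, pixels), "origin" and "orientation" of the camera in the world; the wrist camera has in their place "T_tool_cam" (4x4, takes a point from camera to tool coordinates, whose origin is the TCP and whose axes are the flange's). Camera axes: x right, y up, looking along -z (the intrinsics and any distortion apply to the point x, -y, -z); pixel columns grow to the right and rows downward; lengths in m; the calibration is good to about 2 mm. A picture is of the moment at which its call begins: read the wrist's pose just before it. There is no depth.
- order.sign_off(): hands the job in; it is judged then, once.
The state is a dict: "time_s": time; "joints": joint angles; "joint_velocities": joint speeds; "joint_torque": joint torques, N m; "tcp_pos": TCP position; "tcp_rot": TCP orientation; "force": force on the tool from outside, world axes, zero at the start; "torque": the same for the moment, N m; "grip_width": finger opening in m; "finger_force": force on a finger pad.
Only numpy, scipy, OpenCV 4.12 (cv2) and the standard library are available. Lean on these libraries where they do the work, as an engineer would, in place of code of your own. Each camera call takes 0.05 s, during which the arm holds its last target. There are 200 camera calls.

## Working session

There is one attempt and no reset: what is moved stays moved. The work goes in short steps, Python scripts to look and compute and a tool call to move; the robot and the scene stay as the last step left them, time stands still between calls to the robot, and variables do not carry over. Pictures are saved under pics/ and viewed, at most 10 in all, crops included, and the job is handed in when it is done.

Besides the shell and the picture viewer there is one more tool, called after "Emit:" in YAML: its name, and indented under it one key for each argument. move_arm: Moves the arm, as the interface text tells. Its arguments: {"type":"object","properties":{"steps":{"type":"array"}},"required":["steps"]}

```bash
mkdir -p pics; cat > h.py <<'E'
import numpy as np, cv2
from cell import readout, optics, order
from scipy.spatial.transform import Rotation as R
def q2m(q): return R.from_quat([q[1],q[2],q[3],q[0]]).as_matrix()
def cap(name,fn=None):
    s=readout.state(); c=optics.capture(name)
    if fn: cv2.imwrite('pics/'+fn,c['image'][:,:,::-1])
    if name=='wrist':
        T=np.eye(4);T[:3,:3]=q2m(s['tcp_rot']);T[:3,3]=s['tcp_pos']
        M=T@np.array(c['T_tool_cam'])
    else:
        M=np.eye(4);M[:3,:3]=q2m(c['orientation']);M[:3,3]=c['origin']
    np.savez('cam_'+name+'.npz',M=M,K=np.array(c['mtx']),im=c['image'])
    return c
def ray(name,u,v,z):
    d=np.load('cam_'+name+'.npz');M,K=d['M'],d['K']
    p=np.linalg.solve(K,[u,v,1.]);r=M[:3,:3]@np.array([p[0],-p[1],-p[2]]);o=M[:3,3]
    return o+r*(z-o[2])/r[2]
def proj(name,P):
    d=np.load('cam_'+name+'.npz');M,K=d['M'],d['K']
    p=M[:3,:3].T@(np.array(P)-M[:3,3]);q=K@np.array([p[0],-p[1],-p[2]]);return q[:2]/q[2]
E
python3 - <<'E'
from h import *
c=cap('scene','s1.png');print({k:v for k,v in c.items() if k!='image'})
d=cap('side','d1.png')
w=cap('wrist','w1.png');print({k:v for k,v in w.items() if k!='image'})
print(readout.state())
E
```

```text
{'mtx': array([[397.03922111,   0.        , 284.38903273],
       [  0.        , 397.03922111, 209.69464402],
       [  0.        ,   0.        ,   1.        ]]), 'origin': array([-0.30307931, -0.37585351,  0.59235056]), 'orientation': array([ 0.74290166,  0.42883389, -0.25491931, -0.44633481])}
{'mtx': array([[309.23980506,   0.        , 285.97422194],
       [  0.        , 309.23980506, 214.73082964],
       [  0.        ,   0.        ,   1.        ]]), 'T_tool_cam': array([[-7.56249253e-04,  9.59385841e-01,  2.82096149e-01,
         7.16529489e-02],
       [ 9.99999556e-01,  8.84194323e-04, -3.26252582e-04,
        -1.48877515e-04],
       [-5.62429921e-04,  2.82095777e-01, -9.59386083e-01,
        -1.43231522e-01],
       [ 0.00000000e+00,  0.00000000e+00,  0.00000000e+00,
         1.00000000e+00]])}
{'time_s': 0.15, 'joints': array([ 1.13221593,  0.62910818,  0.03844685,  1.51813122, -0.02697237,
        0.99628898, -0.01999219]), 'joint_velocities': array([-0.0001874 , -0.00273037, -0.00072431, -0.00209689,  0.00047831,
       -0.00039788, -0.00063103]), 'joint_torque': array([ 1.78791943e-03, -5.63796616e+01,  1.22767065e+00, -1.93651646e+01,
        1.11434583e-02,  7.38901785e-03, -8.76857627e-06]), 'tcp_pos': array([ 0.23658897, -0.60491459,  0.2306191 ]), 'tcp_rot': array([-6.94017817e-04,  9.82677084e-01,  1.85324703e-01, -1.44691887e-04]), 'force': array([0.83321468, 0.97634232, 0.03844591]), 'torque': array([ 0.04209419, -0.01448271, -0.02233702]), 'finger_force': 0.0, 'grip_width': 0.08549988016258002}
```

View pics/s1.png

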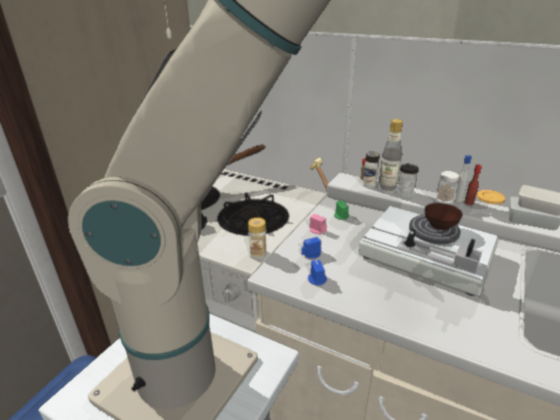

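View pics/d1.png

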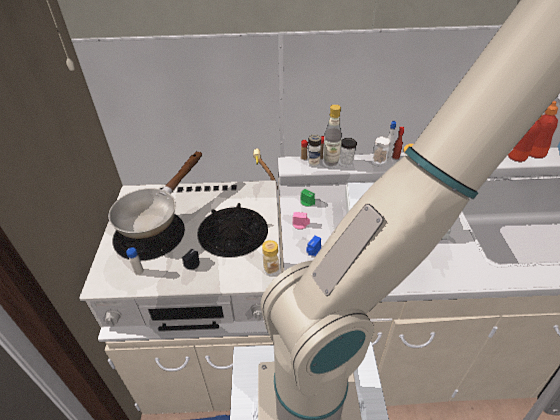

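The scene view shows the cooker, with the clamp near (410,240) and the fin near (471,248). The side view shows the black knob near (190,260), with the shaker at (133,262) and the jar at (270,257).

```bash
python3 - <<'E'
from h import *
a=np.load('cam_scene.npz')['im'][200:300,350:510];b=np.load('cam_side.npz')['im'][230:290,120:280]
f=lambda x:cv2.resize(x,None,fx=5,fy=5,interpolation=cv2.INTER_CUBIC)
im=np.vstack([f(a),f(b)[:100*0+300]])[:, :, ::-1]
im=cv2.resize(im,(600,600)) if 0 else im
cv2.imwrite('pics/c1.png',cv2.resize(im,None,fx=.75,fy=.75))
print(ray('scene',410,237,.092),ray('scene',472,243,.111),ray('side',190,262,0.01))
E
```

```text
[ 0.4791918  -0.27404583  0.092     ] [ 0.48747075 -0.39812233  0.111     ] [0.39692901 0.28715029 0.01      ]
```

View pics/c1.png

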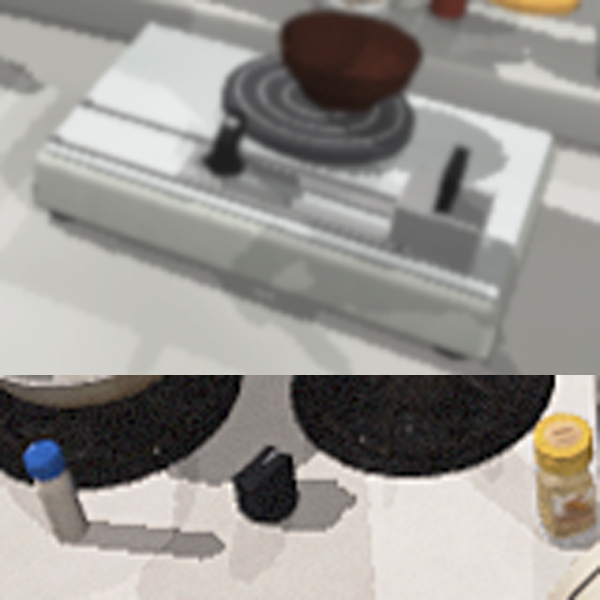

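The crop puts the clamp bar's top near scene pixel (411,237) and the fin's top near (472,241). I'll go above the cooker for a closer look.

Emit:
move_arm:
  steps:
    - [100,32.6,-16.8,-2,0,0,17]
    - [100,32.6,-16.8,-2,0,0,17]
    - [100,32.6,-16.8,-2,0,0,17]
    - [100,32.6,-16.8,-2,0,0,17]
    - [100,32.6,-16.8,-2,0,0,17]
    - [100,32.6,-16.8,-2,0,0,17]
    - [100,32.6,-16.8,-2,0,0,17]
    - [40,32.6,-16.8,-2,0,0,17]
    - [40,32.6,-16.8,-2,0,0,17]

```text
time_s: 1.27
tcp_pos: [0.4778, -0.3318, 0.2512]
tcp_rot: [0.0, 0.999, 0.037, -0.0]
force: [0.1, -0.4, -0.5]
grip_width: 0.0514
finger_force: 0.0
```

```bash
cat >> h.py <<'E'
def delta(P,yaw):  # tool-frame shift (cm) and wz (deg) to reach world TCP P with tool x at yaw (deg), tool down
    s=readout.state();Rm=q2m(s['tcp_rot']);y0=np.degrees(np.arctan2(Rm[1,0],Rm[0,0]))
    print('now',np.round(s['tcp_pos'],4),'yaw',round(y0,2),'tilt',np.round(Rm[:,2],3),'t',s['time_s'])
    print('shift',np.round(Rm.T@(np.array(P)-s['tcp_pos'])*100,2),'wz',round(-((yaw-y0+180)%360-180),2))
def crop(name,fn,u0,u1,v0,v1,f):
    im=np.load('cam_'+name+'.npz')['im'][v0:v1,u0:u1]
    cv2.imwrite('pics/'+fn,cv2.resize(im,None,fx=f,fy=f,interpolation=cv2.INTER_CUBIC)[:,:,::-1])
E
python3 - <<'E'
from h import *
cap('wrist')
print(proj('wrist',[.479,-.274,.092]),proj('wrist',[.487,-.398,.111]))
crop('wrist','w2.png',80,480,70,350,2)
E
```

```text
[228.21247595 192.81431012] [356.79827171 198.14592785]
```

View pics/w2.png

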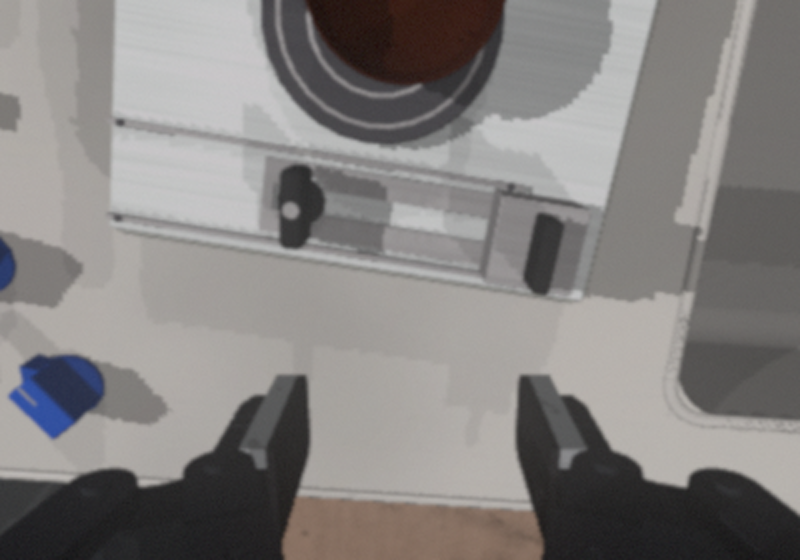

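The wrist crop shows the clamp bar's top from (298,172) to (292,243), the fin's top from (552,216) to (542,290), and the strip's front edge from (112,222) to (580,297). All of these are crop pixels.

```bash
python3 - <<'E'
from h import *
f=lambda u,v,z:ray('wrist',80+u/2,70+v/2,z)
ang=lambda a,b:np.degrees(np.arctan2(*(b-a)[1::-1]))
for n,a,b,z in [('clamp',(291,243),(298,172),.092),('fin',(542,290),(552,216),.111),('edge',(580,297),(112,222),.055),('line',(510,187),(118,122),.055)]:
    A,B=f(*a,z),f(*b,z);print(n,np.round((A+B)/2,4),np.linalg.norm(A-B),ang(A,B))
print(f(400,-10,.107),f(405,84,.107), f(382,142,.067))
delta([.475,-.275,.15],10)
E
```

```text
clamp [ 0.4978 -0.2727  0.092 ] 0.03534228699322484 -4.4937138430977965
fin [ 0.488  -0.3947  0.111 ] 0.03570775503099605 0.13500576690257962
edge [ 0.4642 -0.298   0.055 ] 0.26622660615135724 84.72777840614111
line [ 0.521  -0.2776  0.055 ] 0.21189112156025566 84.84717994398096
[ 0.59642466 -0.31820022  0.107     ] [ 0.55883804 -0.32292902  0.107     ] [ 0.53098429 -0.3125925   0.067     ]
now [ 0.4779 -0.3318  0.2512] yaw 4.18 tilt [-0.001 -0.    -1.   ] t 1.325
shift [ 0.14 -5.69 10.12] wz -5.82
```

Emit:
move_arm:
  steps:
    - [45,2.4,-5.7,3,0,0,8.7]
    - [45,2.4,-5.7,7,0,0,8.7]
    - [45,2.4,-5.7,12,0,0,8.7]
    - [45,2.4,-5.7,14,0,0,8.7]
    - [45,2.4,-5.7,14,0,0,8.7]

```text
time_s: 1.95
tcp_pos: [0.4971, -0.272, 0.1098]
tcp_rot: [-0.001, 0.999, -0.039, -0.002]
force: [0.1, -0.4, 1.0]
grip_width: 0.0387
finger_force: 0.0
```

```bash
python3 - <<'E'
from h import *
cap('wrist')
crop('wrist','w3.png',80,480,120,420,2)
delta([.4975,-.273,.070],-4.5)
E
```

```text
now [ 0.4981 -0.2725  0.1111] yaw -4.45 tilt [-0.001 -0.    -1.   ] t 2.0
shift [-0.05  0.05  4.11] wz 0.05
```

View pics/w3.png

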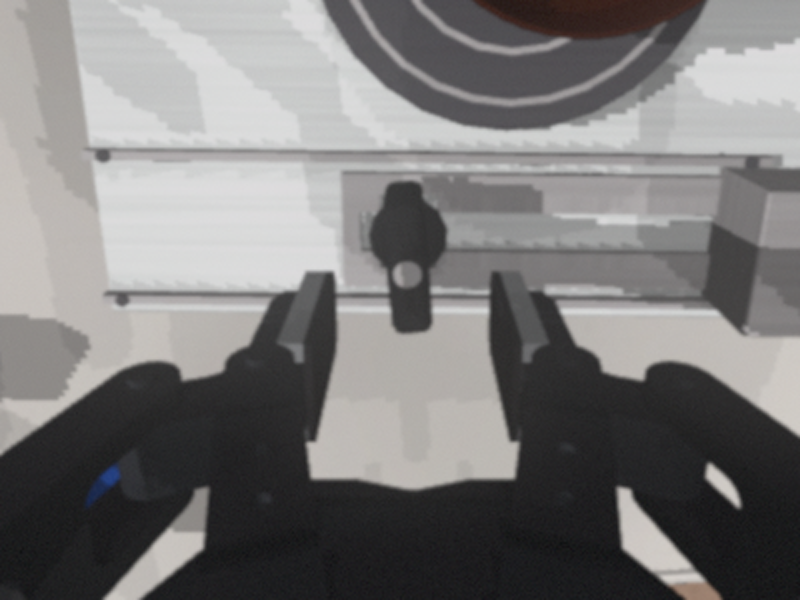

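Aligned: the strip is level in the image and the bar runs from (403,185) to (412,330), with its base centre near (408,232).

```bash
python3 - <<'E'
from h import *
f=lambda u,v,z:np.round(ray('wrist',80+u/2,120+v/2,z),4)
print('bar ends',f(412,331,.092),f(405,195,.092),'base',f(408,232,.064))
print('strip',f(105,155,.055),f(755,162,.055), 'hood corner top front-left/back',f(745,334,.085),f(722,168,.085),'plate front',f(515,128,.067))
print(proj('wrist',[.4975,-.273,.064])*2-[160,240])
E
```

```text
bar ends [ 0.4784 -0.2705  0.092 ] [ 0.5198 -0.2718  0.092 ] base [ 0.4986 -0.2707  0.064 ]
strip [ 0.5299 -0.1734  0.055 ] [ 0.5108 -0.3863  0.055 ] hood corner top front-left/back [ 0.4655 -0.371   0.085 ] [ 0.5186 -0.3607  0.085 ] plate front [ 0.5308 -0.306   0.067 ]
[415.19067741 234.77352252]
```

Emit:
move_arm:
  steps:
    - [45,0.1,-0.15,2,0,0,-2.5]
    - [45,0.1,-0.15,4.1,0,0,-2.5]
    - [45,0.1,-0.15,4.1,0,0,-2.5]
    - [5,0.1,-0.15,4.1,0,0,-2.5]
    - [5,0.1,-0.15,4.1,0,0,-2.5]
    - [5,0.1,-0.15,4.1,0,0,-2.5]
    - [5,0.1,-0.15,4.1,0,0,-2.5]

```text
time_s: 2.88
tcp_pos: [0.5009, -0.2706, 0.072]
tcp_rot: [0.001, 1.0, -0.016, 0.001]
force: [-0.9, 0.5, 6.2]
grip_width: 0.0108
finger_force: 59.3
```

Emit:
move_arm:
  steps:
    - [5,0,0,0,0,0,-10]
    - [5,0,0,0,0,0,-20]
    - [5,0,0,0,0,0,-30]
    - [5,0,0,0,0,0,-40]
    - [5,0,0,0,0,0,-50]
    - [5,0,0,0,0,0,-60]
    - [5,0,0,0,0,0,-70]
    - [5,0,0,0,0,0,-80]
    - [5,0,0,0,0,0,-87]
    - [5,0,0,0,0,0,-87]
    - [5,0,0,0,0,0,-87]

```text
time_s: 4.25
tcp_pos: [0.4975, -0.2669, 0.0719]
tcp_rot: [-0.003, 0.736, 0.677, -0.001]
force: [-6.7, 8.9, 16.2]
grip_width: 0.0107
finger_force: 60.8
```

```bash
python3 - <<'E'
from h import *
s=readout.state();print(s['force'],s['torque'],s['joints'],s['grip_width']);delta([.4865,-.396,.2],-5)
E
```

```text
[-6.71206808  8.92369574 16.21226449] [ 1.94029075  1.57999157 -0.1812484 ] [ 0.64510141  0.74974835 -0.31596851  1.87625925  0.39310153  0.58269924
 -0.0086617 ] 0.01068335491886375
now [ 0.4975 -0.2669  0.0719] yaw 85.17 tilt [-0.005  0.003 -1.   ] t 4.25
shift [-12.92  -0.08 -12.85] wz 90.17
```

Emit:
move_arm:
  steps:
    - [30,0,0,-0.2,0,0,0]
    - [30,0,0,-0.2,0,0,0]
    - [30,0,0,-3,0,0,0]
    - [30,0,0,-8,0,0,0]
    - [30,0,0,-8,0,0,0]

```text
time_s: 4.88
tcp_pos: [0.5029, -0.2717, 0.1539]
tcp_rot: [0.004, 0.737, 0.676, 0.001]
force: [0.1, -1.1, -0.2]
grip_width: 0.0254
finger_force: 0.0
```

```bash
python3 - <<'E'
from h import *
delta([.4877,-.3955,.15],-5.1)
print(readout.state()['force'])
cap('wrist')
crop('wrist','w4.png',80,480,120,420,2)
E
```

```text
now [ 0.5029 -0.2717  0.1539] yaw 85.11 tilt [ 0.008 -0.004 -1.   ] t 4.875
shift [-12.47  -0.46   0.43] wz 90.21
[ 0.10060625 -1.11415731 -0.16290883]
```

View pics/w4.png

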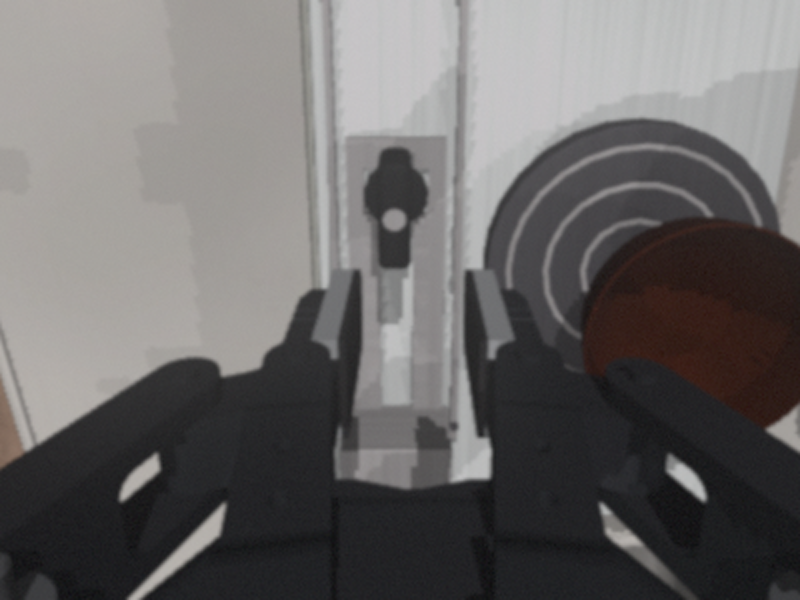

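The clamp bar now runs along the slot, from (394,150) to (394,265), so the guard is free. Next is the fin.

Emit:
move_arm:
  steps:
    - [45,-4,0,0,0,0,10]
    - [45,-8,-0.3,0,0,0,20]
    - [45,-12.5,-0.5,0,0,0,30]
    - [45,-12.5,-0.5,0,0,0,40]
    - [45,-12.5,-0.5,0,0,0,50]
    - [45,-12.5,-0.5,0,0,0,60]
    - [45,-12.5,-0.5,0,0,0,70]
    - [45,-12.5,-0.5,0,0,0,80]
    - [45,-12.5,-0.5,1,0,0,90.2]
    - [45,-12.5,-0.5,1,0,0,90.2]
    - [45,-12.5,-0.5,1,0,0,90.2]

```text
time_s: 6.3
tcp_pos: [0.4841, -0.3942, 0.1398]
tcp_rot: [-0.0, 0.999, -0.043, -0.0]
force: [-0.2, -0.7, 0.2]
grip_width: 0.0383
finger_force: 0.0
```

```bash
python3 - <<'E'
from h import *
delta([.4877,-.3955,.095],-5.1)
cap('wrist')
crop('wrist','w5.png',80,480,120,420,2)
E
```

```text
now [ 0.4841 -0.3942  0.1398] yaw -4.87 tilt [-0.001  0.    -1.   ] t 6.3
shift [0.37 0.1  4.48] wz 0.23
```

View pics/w5.png

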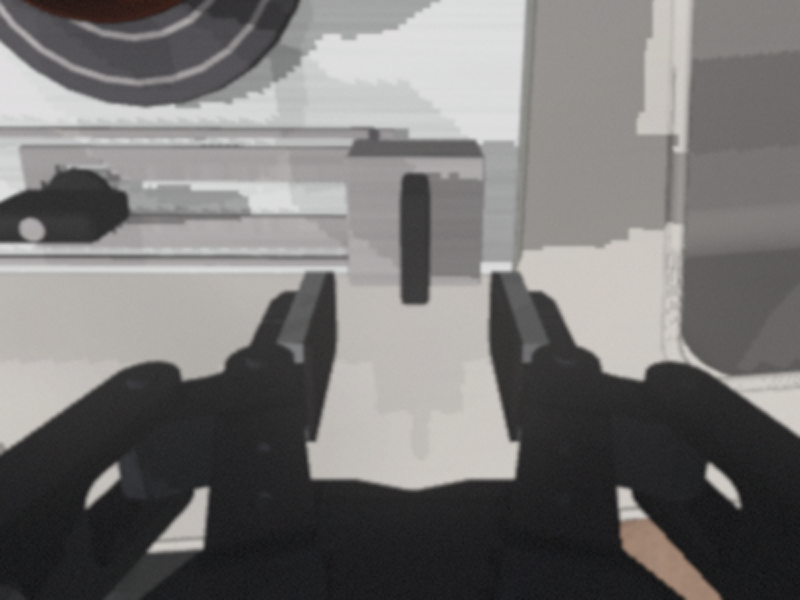

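The fin's top runs from (414,180) to (416,303), centred between the fingers.

Emit:
move_arm:
  steps:
    - [45,0.4,0.1,2.5,0,0,0]
    - [45,0.4,0.1,4.4,0,0,0]
    - [45,0.4,0.1,4.4,0,0,0]
    - [5,0.4,0.1,4.4,0,0,0]
    - [5,0.4,0.1,4.4,0,0,0]
    - [5,0.4,0.1,4.4,0,0,0]
    - [5,0.4,0.1,4.4,0,0,0]
    - [5,0.4,-1,4.4,0,0,0]
    - [5,0.4,-3,4.4,0,0,0]
    - [5,0.4,-5,4.4,0,0,0]
    - [5,0.4,-7,4.4,0,0,0]
    - [5,0.4,-8.1,4.4,0,0,0]
    - [5,0.4,-8.1,4.4,0,0,0]
    - [5,0.4,-8.1,4.4,0,0,0]

```text
time_s: 8.1
tcp_pos: [0.4958, -0.3155, 0.0973]
tcp_rot: [0.002, 0.999, -0.044, 0.001]
force: [-1.7, -4.7, 5.5]
grip_width: 0.0074
finger_force: 61.1
```

```bash
python3 - <<'E'
from h import *
f=lambda u,v,z:np.round(ray('wrist',80+u/2,120+v/2,z),4)
print('fin',f(416,303,.111),f(414,185,.111))
print('hood',f(348,157,.085),f(483,157,.085),f(346,285,.085),f(483,277,.085))
delta([.4,-.2,.2],-5.1)
E
```

```text
fin [ 0.4689 -0.394   0.111 ] [ 0.5064 -0.3966  0.111 ]
hood [ 0.5104 -0.3753  0.085 ] [ 0.5065 -0.4195  0.085 ] [ 0.4648 -0.3693  0.085 ] [ 0.4637 -0.4172  0.085 ]
now [ 0.4958 -0.3155  0.0973] yaw -5.06 tilt [ 0.002 -0.004 -1.   ] t 8.1
shift [-10.54 -10.62 -10.33] wz 0.04
```

Emit:
move_arm:
  steps:
    - [5,0,-0.3,0,0,0,0]
    - [5,0,-0.4,0,0,0,0]
    - [5,0,-0.4,0,0,0,0]

```text
time_s: 8.48
tcp_pos: [0.4958, -0.3154, 0.0973]
tcp_rot: [0.004, 0.999, -0.045, 0.002]
force: [-0.9, -12.0, 1.3]
grip_width: 0.0075
finger_force: 60.5
```

Emit:
move_arm:
  steps:
    - [45,0,0,0,0,0,0]
    - [45,0,0,0,0,0,0]
    - [45,0,0,-2,0,0,0]
    - [45,0,0,-6,0,0,0]
    - [45,-5,4,-6,0,0,0]
    - [45,-8.3,8,-6,0,0,0]
    - [45,-8.3,8,-2,0,0,0]
    - [45,-8.3,8,2.7,0,0,0]
    - [45,-8.3,8,2.7,0,0,0]
    - [45,-8.3,8,2.7,0,0,0]

```text
time_s: 9.72
tcp_pos: [0.407, -0.3821, 0.0703]
tcp_rot: [0.0, 0.999, -0.044, 0.001]
force: [0.0, -0.3, 0.8]
grip_width: 0.0384
finger_force: 0.0
```

```bash
python3 - <<'E'
from h import *
cap('wrist')
p=proj('wrist',[.4875,-.3953,.079]);print(p)
u,v=np.clip(p.astype(int),[80,50],[480,360])
print(u,v)
crop('wrist','w6.png',u-80,u+80,max(v-60,0),max(v-60,0)+120,5)
delta([.4,.28,.2],0)
E
```

```text
[301.24307139  99.03797456]
301 99
now [ 0.4074 -0.3826  0.0709] yaw -5.0 tilt [ 0.002 -0.001 -1.   ] t 9.775
shift [ -6.48 -65.93 -13.01] wz -5.0
```

View pics/w6.png

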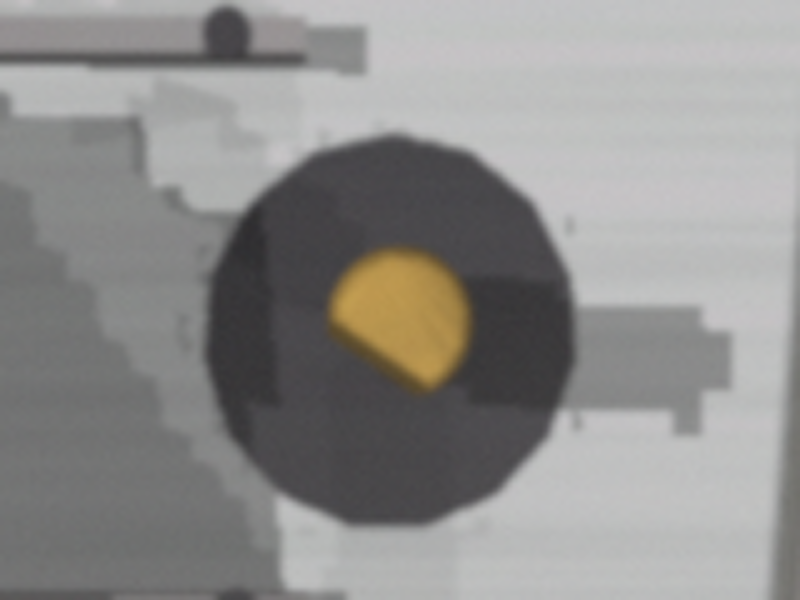

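The shaft is clearly visible. Its circle is centred near crop (401,319), and the flat edge runs from (332,320) to (428,388), facing lower left.

```bash
python3 - <<'E'
from h import *
f=lambda u,v,z:ray('wrist',221+u/5-.0,39+v/5,z)
A,B=f(332,318,.079),f(428,388,.079);C=f(401,319,.079)
d=B-A;n=np.array([-d[1],d[0]]);n/=np.linalg.norm(n)
if n@(C-A)[:2]<0:n=-n
print('centre',C,'flat->x yaw',np.degrees(np.arctan2(n[1],n[0])),'dist',n@(C-A)[:2])
print('base',f(391,330,.055), [np.linalg.norm(f(*p,.079)-C) for p in [(400,248),(330,319),(472,319)]])
print('side knob', ray('side',190,262,.0),ray('side',191,256,.032))
for p in [(233,487),(262,447),(297,460),(268,523)]:
  print(p, ray('side',120+p[0]/3.75,230+(p[1]-375)/3.75,.032))
delta([.36,.28,.2],0)
E
```

```text
centre [ 0.48605629 -0.39517535  0.079     ] flat->x yaw -39.48818204621143 dist 0.0031391063300353138
base [ 0.48653994 -0.39539959  0.055     ] [np.float64(0.005423598010803686), np.float64(0.005824198852485962), np.float64(0.005824663965527312)]
side knob [0.40548891 0.28981191 0.        ] [0.39903517 0.28115713 0.032     ]
(233, 487) [0.38659295 0.30327105 0.032     ]
(262, 447) [0.42381007 0.28722027 0.032     ]
(297, 460) [0.40985596 0.26027349 0.032     ]
(268, 523) [0.35248375 0.27436157 0.032     ]
now [ 0.4074 -0.3826  0.0709] yaw -5.0 tilt [ 0.002 -0.001 -1.   ] t 9.775
shift [-10.46 -65.58 -13.01] wz -5.0
```

Emit:
move_arm:
  steps:
    - [60,0,0,-6,0,0,0]
    - [60,0,0,-13,0,0,0]
    - [60,2,-6,-13,0,0,0]
    - [60,4,-12,-13,0,0,0]
    - [60,5,-18,-13,0,0,0]
    - [60,6,-24,-13,0,0,0]
    - [60,7,-30,-13,0,0,0]
    - [60,6,-36,-13,0,0,-5]
    - [60,4,-42,-13,0,0,-5]
    - [60,2,-48,-13,0,0,-5]
    - [60,0,-54,-13,0,0,-5]
    - [60,-3,-60,-13,0,0,-5]
    - [60,-6.5,-66.5,-12,0,0,-5]
    - [60,-6.5,-66.5,-9,0,0,-5]
    - [60,-6.5,-66.5,-9,0,0,-5]
    - [60,-6.5,-66.5,-9,0,0,-5]
    - [60,-6.5,-66.5,-9,0,0,-5]

```text
time_s: 11.9
tcp_pos: [0.4014, 0.2848, 0.1608]
tcp_rot: [-0.0, 1.0, -0.002, 0.001]
force: [-0.0, 0.8, 0.1]
grip_width: 0.0513
finger_force: 0.0
```

```bash
python3 - <<'E'
from h import *
cap('wrist')
print(proj('wrist',[.403,.286,.03]))
crop('wrist','w7.png',130,450,50,290,2.5)
delta([.403,.286,.06],0)
E
```

```text
[284.83546364 204.03452414]
now [0.4012 0.2849 0.1606] yaw -0.2 tilt [ 0.002  0.001 -1.   ] t 11.95
shift [ 0.16 -0.1  10.06] wz -0.2
```

View pics/w7.png

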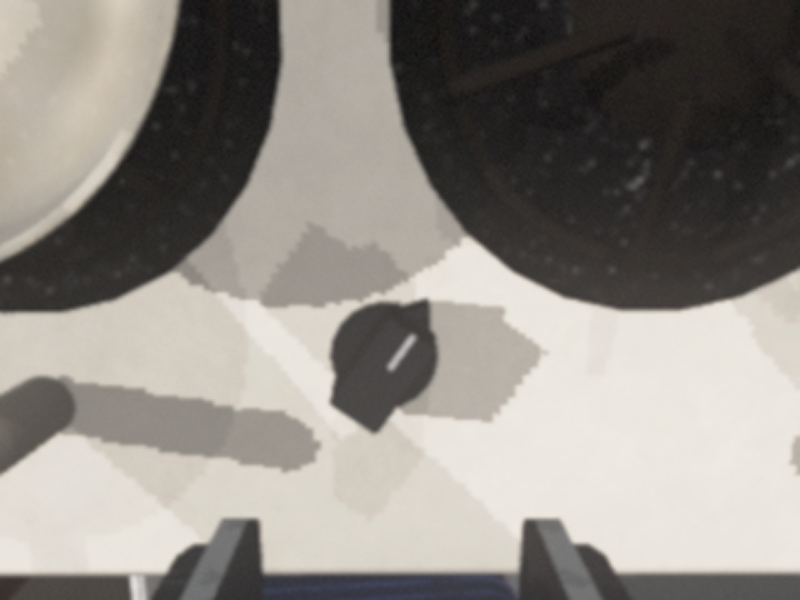

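The knob's skirt is centred at (384,354). Its bright line runs from (389,370) to (413,337), and the nose points to the upper right at (427,300).

```bash
python3 - <<'E'
from h import *
f=lambda u,v,z:ray('wrist',130+u/2.5,50+v/2.5,z)
C=f(384,354,-.003);A,B=f(389,370,.032),f(413,337,.032);d=B-A
print('C',C,'line',A,B,np.linalg.norm(d),np.degrees(np.arctan2(d[1],d[0])))
n=f(427,300,.018);print('nose',n,np.degrees(np.arctan2(*(n-C)[1::-1])),np.linalg.norm((n-C)[:2]))
print('shaker',f(40,400,.078))
P=f(376,432,.032);Q=f(333,403,.032);print('bar end',P,Q,np.degrees(np.arctan2(*(Q-P)[1::-1]))-90)
delta([C[0],C[1],.05],143.5)
E
```

```text
C [ 0.40760513  0.2873532  -0.003     ] line [0.40912078 0.28526956 0.032     ] [0.42115174 0.27665428 0.032     ] 0.014797536711257503 -35.60616307478298
nose [0.43234744 0.27112337 0.018     ] -33.263058407127545 0.029590352639343613
shaker [0.41097398 0.39108286 0.078     ]
bar end [0.38565143 0.2901824  0.032     ] [0.39684103 0.30579378 0.032     ] -35.6314098620532
now [0.4012 0.2849 0.1606] yaw -0.2 tilt [ 0.002  0.001 -1.   ] t 11.95
shift [ 0.61 -0.24 11.06] wz -143.7
```

Emit:
move_arm:
  steps:
    - [60,0.6,-0.2,0,0,0,-10.5]
    - [60,0.6,-0.2,0,0,0,-21]
    - [60,0.6,-0.2,0,0,0,-31.5]
    - [60,0.6,-0.2,0,0,0,-42]
    - [60,0.6,-0.2,0,0,0,-52.5]
    - [60,0.6,-0.2,0,0,0,-63]
    - [60,0.6,-0.2,0,0,0,-73.5]
    - [60,0.6,-0.2,0,0,0,-84]
    - [60,0.6,-0.2,0,0,0,-94.5]
    - [60,0.6,-0.2,2,0,0,-105]
    - [60,0.6,-0.2,4,0,0,-115]
    - [60,0.6,-0.2,6,0,0,-125]
    - [60,0.6,-0.2,8,0,0,-135]
    - [60,0.6,-0.2,9,0,0,-144.6]
    - [60,0.6,-0.2,9,0,0,-144.6]
    - [60,0.6,-0.2,9,0,0,-144.6]

```text
time_s: 13.95
tcp_pos: [0.4066, 0.2876, 0.07]
tcp_rot: [0.001, 0.306, 0.952, 0.0]
force: [-0.4, -0.0, 0.2]
grip_width: 0.0514
finger_force: 0.0
```

```bash
python3 - <<'E'
from h import *
s=readout.state();print(s['joints'],s['force'])
delta([.4075,.287,.001],144.4)
E
```

```text
[-0.30824572  0.73352392 -0.54961138  2.06022732  0.73671623  0.54845947
 -0.44533411] [-0.3710048  -0.0438571   0.15812996]
now [0.4066 0.2876 0.07  ] yaw 144.33 tilt [ 0.001  0.    -1.   ] t 13.95
shift [-0.1 -0.   6.9] wz -0.07
```

Emit:
move_arm:
  steps:
    - [60,-0.1,0,4,0,0,0]
    - [60,-0.1,0,6.9,0,0,0]
    - [60,-0.1,0,6.9,0,0,0]
    - [5,-0.1,0,6.9,0,0,0]
    - [5,-0.1,0,6.9,0,0,0]
    - [5,-0.1,0,6.9,0,0,0]
    - [5,-0.1,0,6.9,0,0,0]

```text
time_s: 14.82
tcp_pos: [0.4076, 0.288, 0.0019]
tcp_rot: [0.001, 0.305, 0.952, 0.001]
force: [0.0, -0.1, 7.0]
grip_width: 0.0212
finger_force: 59.6
```

```bash
python3 - <<'E'
from h import *
s=readout.state();print(s['force'],s['grip_width'],s['finger_force'])
delta([.4862,-.3952,.2],140.5)
E
```

```text
[ 0.04559539 -0.11609275  7.04336267] 0.021204137506195455 59.575757608200774
now [0.4076 0.288  0.0019] yaw 144.53 tilt [ 0.002  0.002 -1.   ] t 14.825
shift [-46.07 -51.02 -19.92] wz 4.03
```

Emit:
move_arm:
  steps:
    - [5,0,0,-5,0,0,0]
    - [5,0,0,-11,0,0,0]
    - [5,0,0,-17,0,0,0]
    - [5,-4,-3,-19,0,0,0]
    - [5,-8,-6,-19,0,0,0]
    - [5,-12,-9,-19,0,0,0]
    - [5,-16,-12,-19,0,0,0]
    - [5,-20,-15,-19,0,0,0]
    - [5,-24,-18,-19,0,0,4]
    - [5,-27.3,-22.8,-19,0,0,4]
    - [5,-30.5,-27.5,-19,0,0,4]
    - [5,-33.6,-32.2,-19,0,0,4]
    - [5,-36.7,-36.9,-19,0,0,4]
    - [5,-39.9,-41.6,-19,0,0,4]
    - [5,-43,-46.3,-19,0,0,4]
    - [5,-46.1,-51,-19,0,0,4]
    - [5,-46.1,-51,-19,0,0,4]
    - [5,-46.1,-51,-15,0,0,4]
    - [5,-46.1,-51,-15,0,0,4]
    - [5,-46.1,-51,-15,0,0,4]

```text
time_s: 17.32
tcp_pos: [0.4872, -0.3951, 0.1516]
tcp_rot: [0.001, 0.337, 0.941, 0.0]
force: [0.8, -0.5, 0.0]
grip_width: 0.0211
finger_force: 59.0
```

```bash
python3 - <<'E'
from h import *
cap('wrist')
s=readout.state();print(s['force'],s['grip_width'],s['finger_force'])
delta([.4862,-.3952,.092],140.5)
T=q2m(s['tcp_rot']);p=s['tcp_pos']
for q in [(.02,.011),(.02,-.011)]:
    print(proj('wrist',p+T@np.array([q[0],q[1],-.03])))
print(proj('wrist',[.4862,-.3952,.079]))
crop('wrist','w8.png',180,400,120,345,2.6)
E
```

```text
[ 0.56589846  0.48936746 -0.84302309] 0.021181186657502626 58.98441144890967
now [ 0.4875 -0.3953  0.152 ] yaw 140.6 tilt [ 0.002 -0.001 -1.   ] t 17.375
shift [ 0.12 -0.08  6.  ] wz 0.1
[313.66643662 260.38609943]
[258.35315181 260.40568743]
[285.02953813 224.56742981]
```

View pics/w8.png

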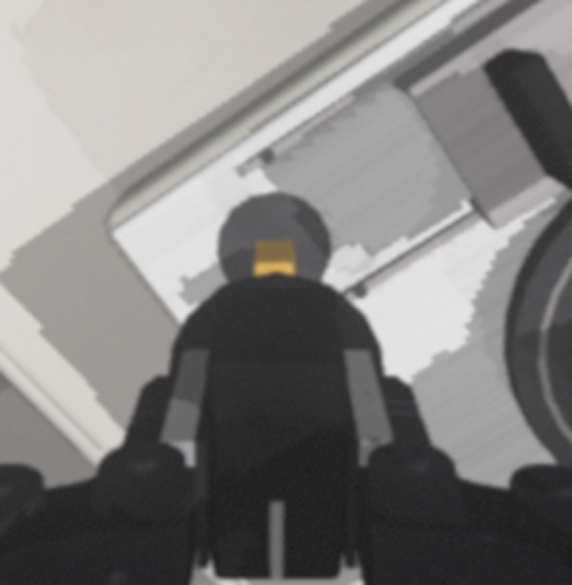

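The knob is held straight and the shaft's flat faces the camera squarely at (274,255), so the angles match. The skirt's front edge is at crop (277,275) and its sides are at 172 and 382.

```bash
python3 - <<'E'
from h import *
s=readout.state();T=q2m(s['tcp_rot']);p=s['tcp_pos']
g=lambda *q:np.round((proj('wrist',p+T@np.array(q))-[180,120])*2.6,1)
print('skirt front bottom',g(.022,0,.0099),'top',g(.022,0,.0049),'sides',g(0,.022,.0049),g(0.004,-.022,.0049))
print('bar top edge',g(.02,0,-.0301),'bottom',g(.02,0,.0049),'line',g(-.002,0,-.0301),g(-.017,0,-.0301))
a=lambda x,y,z:np.round((proj('wrist',[x,y,z])-[180,120])*2.6,1)
th=np.radians(140.5);e=np.array([np.cos(th),np.sin(th)])*.003;c=np.array([.4862,-.3952])
print('flat top',a(*(c+e),.079),'bottom',a(*(c+e),.055))
E
```

```text
skirt front bottom [275.7 271.5] top [275.7 279.5] sides [384.9 382.9] [165.9 364.8]
bar top edge [275.6 365.3] bottom [275.7 289.2] line [275.7 491.1] [275.8 570.2]
flat top [273.1 261.7] bottom [273.3 238.4]
```

Emit:
move_arm:
  steps:
    - [5,0.2,-0.1,3,0,0,0]
    - [5,0.2,-0.1,5.5,0,0,0]
    - [5,0.2,-0.1,5.8,0,0,0]
    - [5,0.2,-0.1,6.2,0,0,0]
    - [5,0.2,-0.1,6.5,0,0,0]
    - [5,0.2,-0.1,6.8,0,0,0]
    - [5,0.2,-0.1,6.8,0,0,0]

```text
time_s: 18.25
tcp_pos: [0.4852, -0.3952, 0.0827]
tcp_rot: [0.001, 0.337, 0.941, 0.0]
force: [1.1, -0.3, -0.1]
grip_width: 0.0211
finger_force: 59.0
```

```bash
python3 - <<'E'
from h import *
s=readout.state();print(s['force'],s['torque'],s['grip_width'],s['finger_force'])
delta([.4860,-.3952,.073],140.5)
E
```

```text
[ 1.13777947 -0.29501329 -0.05475163] [-0.06411651 -0.37488147 -0.02692744] 0.021105635436201108 59.002412395348074
now [ 0.4852 -0.3952  0.0827] yaw 140.57 tilt [ 0.002 -0.001 -1.   ] t 18.25
shift [-0.06  0.06  0.97] wz 0.07
```

It is already about 6 mm on with no force. I'll keep pushing.

Emit:
move_arm:
  steps:
    - [5,0,0,0.4,0,0,0]
    - [5,0,0,0.8,0,0,0]
    - [5,0,0,1.1,0,0,0]
    - [5,0,0,1.1,0,0,0]

```text
time_s: 18.75
tcp_pos: [0.4852, -0.3951, 0.0716]
tcp_rot: [0.001, 0.337, 0.941, 0.0]
force: [3.2, 0.0, 3.4]
grip_width: 0.0209
finger_force: 59.4
```

Emit:
move_arm:
  steps:
    - [5,0,0,0.2,0,0,0]
    - [5,0,0,0.4,0,0,0]
    - [5,0,0,0.6,0,0,0]
    - [5,0,0,0.6,0,0,0]
    - [5,0,0,0.6,0,0,0]

```text
time_s: 19.38
tcp_pos: [0.4852, -0.3951, 0.0663]
tcp_rot: [0.001, 0.337, 0.941, -0.0]
force: [2.8, 0.2, 7.8]
grip_width: 0.0208
finger_force: 60.4
```

Emit:
move_arm:
  steps:
    - [5,0,0,0.15,0,0,0]
    - [5,0,0,0.3,0,0,0]
    - [5,0,0,0.4,0,0,0]
    - [5,0,0,0.4,0,0,0]

```text
time_s: 19.88
tcp_pos: [0.4854, -0.3953, 0.0657]
tcp_rot: [0.001, 0.337, 0.941, -0.001]
force: [-3.8, 3.1, 30.7]
grip_width: 0.0209
finger_force: 63.4
```

Emit:
move_arm:
  steps:
    - [5,0,0,-0.1,0,0,0]
    - [5,0,0,-0.1,0,0,0]
    - [5,0,0,-0.1,0,0,0]

```text
time_s: 20.25
tcp_pos: [0.4854, -0.3953, 0.0658]
tcp_rot: [0.001, 0.337, 0.941, -0.001]
force: [-2.8, 2.3, 25.0]
grip_width: 0.0213
finger_force: 62.3
```

```bash
python3 -c "
from h import *
s=readout.state();print(s['tcp_pos'],s['force'],s['time_s'])
if s['force'][2]>15: print(order.sign_off())"
```

```text
[ 0.48537158 -0.39525469  0.06583606] [-2.79854517  2.26351113 24.99450671] 20.25
the job is handed in; nothing more can be done
None
```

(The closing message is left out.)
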